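Seat the keyed arbor in the clamping stand and hold it down on the ejector spring

TASK

Take the arbor that has a key on its shank out of the wooden block and push its shank down into the hub of the clamping stand: when the key lands on the hub's face, turn the arbor until the key slips into the keyway, then keep pushing against the ejector spring until the arbor's flange sits flat on the hub. Finish while still gripping the arbor and holding it fully home (the spring lifts it as soon as you let go; the clamp screw is tightened afterwards by hand), and leave the other two arbors standing in the block and the hex key and the collet where they lie.

Things in the scene. Friction and masses are not known exactly. Their poses are not given: they have to be found in the camera images.
- arbor_keyed: The steel arbor to fit, 0.32 to 0.44 kg, 100 mm long, standing shank down in one of the block's sockets. Origin: centre of the shank's lower end; z up its axis; its key is on its -x side. Shank 24 mm in diameter, 0 to 46 mm up (lower edge chamfered 2 mm). The only arbor with a key; the key points up to 1 rad away from the block's -x direction.
- key_foot (a point): Point on the underside of the key, 12 mm above the shank's lower end, 15 mm out from the axis. The key is a dark bar 7 mm wide along the -x side of the shank, 12 to 42 mm above the lower end, reaching out to 17.5 mm from the axis.
- flange_seat (a point): Centre of the underside of the keyed arbor's flange, 46 mm above the shank's lower end; it comes to lie on the hub's face. Flange 44 mm in diameter, 8 mm thick (46 to 54 mm), with a notch 8 mm wide and 5.5 mm deep in its rim straight above the key, which shows from above where the key is.
- stand: Clamping stand, does not move: grey base 100 x 100 x 14 mm with a round steel hub 64 mm in diameter (grey foot 88 mm wide up to 22 mm) whose flat face is at 74 mm. Origin: centre of the base's underside, z up. Bore on the hub's axis, 26.5 mm in diameter, edge chamfered 1.2 mm. A clamp screw sits in a boss on the +y side, top at 58 mm, reaching out to 53 mm.
- hub_mouth (a point): Centre of the bore at the hub's upper face, 74 mm above the stand's origin.
- keyway (a point): Middle of the keyway at the hub's upper face, 16 mm from the bore's axis on the stand's -x side. The keyway is a straight slot 9.5 mm wide in the bore's wall, reaching out to 18.5 mm from the axis, and runs the whole depth of the bore.
- ejector (a joint): Spring plate inside the bore, in m: 0 = up, its top 34 mm below the hub's face; grows as it is pressed down; 0.012 when the flange sits on the hub (its own travel ends at 0.016). It takes 6 N (the arbor's weight included) to start it, 12 N at 0.012, and it lifts the arbor when let go.
- block: Wooden socket block on the bench, fixed, 66 x 232 x 22 mm, origin at the centre of its underside, length along its y. Three sockets 26 mm in diameter, 12 mm deep, at y = -80, 0 and +80 mm; the arbors stand in them, lower ends 10 mm above the bench, keys and flanges above the block.
- arbor_plain: Arbor to leave alone: same size and shape as the keyed one but without key and without notch in the flange. Origin at the centre of the shank's lower end.
- arbor_slim: Arbor to leave alone: same shank and flange without key and notch, slim spigot 19 mm in diameter, 92 mm long in all. Origin at the centre of the shank's lower end.
- hex_key: Bright L-shaped hex key, 44 x 134 x 8 mm, lying on the bench in front; leave alone.
- collet_a: Slotted steel collet, 30 mm wide, 39 mm high, standing on the bench; leave alone.
- spigot (a point): Place to grip the keyed arbor from above: on its axis, 78 mm above the shank's lower end, in the middle of its plain round spigot 28 mm in diameter that runs from 54 mm (top of the flange) to 100 mm (top).

How it is judged:
By the outcome, as a careful person would: the job done as asked, in the order asked, and still so for the second after the job is handed in, while the arm keeps its last pose, push and grip.
It also fails if it takes over 48 s, if anything falls off the work surface, if the arm or the gripper's body presses on something with over 40 N, if the wrist force passes 120 N, or if a joint passes its speed limit or range.

ROBOT

A 6-joint arm with a two-finger parallel gripper is mounted at the origin on a cart in front of the work surface, level with it; the furniture and walls round the work are solid. World frame = base frame: x ahead of the robot, y to its left, z up, the work surface at z = 0. Lengths are in m, angles in degrees, forces in N, time in s.
With the tool pointing down it reaches from about 0.375 to 0.9 m from the base axis. Payload 3.1 kg.
Tool frame: the origin (TCP) lies at the very end of the fingers, on their centre line; the grasp point (between the pads) lies bot.hold_point_z behind it (bot.hold_point_z is the distance from the TCP to the grasp point, in m); z points along the fingers, y is the line along which they close (so a half turn about z gives the same grasp; the last joint's range is limited). The gripper opens to 87 mm and grips with 3 to 60 N. Pads are 19 mm wide; open, the fingers measure 117 mm over their backs; the gripper's body (75 mm by 190 mm) begins 51 mm behind the grasp point.
Start: joints at [55.491, 30.224, 82.088, -0, 67.689, -10.227], TCP at [0.257, 0.57, 0.223] pointing down, gripper open.
Joint ranges: [-176.69, 176.69], [-43.24, 126.21], [12.49, 139.97], [-82, 262], [0, 151.66], [-163.58, 163.58]. Speed limits (degrees/s): [159.86, 159.86, 180, 180, 180, 180].

INTERFACE

Orientations are given as a 3x3 rotation matrix whose columns are the frame's x, y, z axes.
In Python, from rig import bot gives the robot as it stands.
- The arm moves only by the tool apply_moves, never from a script. Its argument "plan" is one flat list of numbers, 4 for each row, row after row: the shift along the world's x, y, z normalised to -1 to 1, where 1 is 0.05 m, then the turn about the world's z normalised to -1 to 1, where 1 is 10 degrees. A call has 1 to 12 rows; each row shifts and turns the commanded pose from where the row before left it; what a row does not reach is not made up. A row lasts 1/8 s, in which the tool goes at most 62.5 mm and 10.7 degrees, less where a joint would pass 70% of its speed; a pose out of reach is approached as far as the arm can. A call with a number of a shift or a turn outside -1 to 1 is refused whole. A call with a gripper value outside its range is refused whole. "grip" is the closure, from -1 (fully open) to 1 (shut), so that 0 is half open, set as the call begins (left out, the last holds). The fingers move at their own pace and stop on an object; the grip force is fixed at half the most. Time passes only in rows, so rows that do not move let the fingers close. It gives the time, the measured TCP pose, the force, the opening and the grip force at its end, in the units of the state.
- bot.read_state(): the state, without advancing time (a new reading comes with each control period).
- bot.capture(name): name is "side" or "top" or "wrist"; returns (picture, depth): 480x640x3 uint8, red, green, blue; 480x640 float32, m along the optical axis (not along the pixel's ray), 0 where there is no reading.
- bot.camera_info(name): a dict with "vertical_fov" (degrees; the focal length in pixels is half the picture's height over the tangent of half this angle, whatever the lens; pixels are square), "cx", "cy" (the principal point, pixels), "k1" (the pictures are not rectified: a ray, as slopes to the right and down, at radius r is drawn at 1 + k1 r^2 times it, then the intrinsics apply), "rvec" (rotation vector, rad) and "tvec" (3), from world to camera coordinates, as OpenCV has them; the wrist camera has in their place "mount" (4x4, takes a point from camera to tool coordinates, whose origin is the TCP and whose axes are the flange's). Camera axes: x right, y down, z forward; pixel columns grow to the right and rows downward; lengths in m; the calibration is good to about 2 mm. A picture is of the moment at which its call begins: read the wrist's pose just before it. camera_info takes no time and is no camera call.
- bot.hand_in(): hands the job in; it is judged then, once.
Trained networks look in the newest picture that a camera, given by its name, has taken for a name from the list of things; names that differ only in an ending like _2 or _b are one class to them, and where a whole thing is asked for, a point or a joint stands for the part that bears it (a point fixed in the world has none). Each returns a list of dicts, best first, with "p" (0 to 1); they miss things now and then, are a little off and sometimes report something else, mostly with a low value. They report only what shows in the picture. A call takes as long as a camera call.
- bot.outline_of(camera, target): "mask" (480x640 bool, what is visible of it) and "xy" ([column, row] as shares, 0 to 1, of the picture: columns of its width, rows of its height, amid what is visible of it).
- bot.pinpoint(camera, target): "xy" ([column, row] as shares, 0 to 1, of the picture: columns of its width, rows of its height: a listed point, or the origin of a listed thing).
The state is a dict: "time_s": time; "joint_positions": joint angles; "qvel": joint speeds; "tau": joint torques, N m; "position": TCP position; "tcp_rot": TCP orientation; "force": force on the tool from outside, world axes, zero at the start; "moment": the same for the moment, N m; "opening": opening from 0.0 (shut) to 1.0 (fully open); "grasp_force": force on a finger pad.
Only numpy, scipy, OpenCV 4.12 (cv2) and the standard library are available. Lean on these libraries where they do the work, as an engineer would, in place of code of your own. Each camera call takes 0.05 s, during which the arm holds its last target. There are 200 camera calls.

## Working session

There is one attempt and no reset: what is moved stays moved. The work goes in short steps, Python scripts to look and compute and a tool call to move; the robot and the scene stay as the last step left them, time stands still between calls to the robot, and variables do not carry over. Pictures are saved under pics/ and viewed, at most 10 in all, crops included, and the job is handed in when it is done.

Besides the shell and the picture viewer there is one more tool, called after "Emit:" as name(argument=value, ...) on one line, values as JSON. apply_moves: Moves the arm, as the interface text tells. Its arguments: {"type":"object","properties":{"plan":{"type":"array","items":{"type":"number"}},"grip":{"type":"number"}},"required":["plan"]}

```bash
mkdir -p pics
cat > h.py <<'E'
import numpy as np, cv2
from rig import bot
def cam(name):
    i=bot.camera_info(name); f=240/np.tan(np.radians(i["vertical_fov"])/2)
    if "mount" in i:
        s=bot.read_state(); T=np.eye(4); T[:3,:3]=np.array(s["tcp_rot"]); T[:3,3]=s["position"]
        M=T@np.array(i["mount"]); R=M[:3,:3]; c=M[:3,3]
    else:
        Rw=cv2.Rodrigues(np.array(i["rvec"],float))[0]; R=Rw.T; c=-R@np.array(i["tvec"],float).ravel()
    return dict(f=f,cx=i["cx"],cy=i["cy"],k1=i["k1"],R=R,c=c)
def ray(C,u,v):
    d=np.array([(u-C["cx"])/C["f"],(v-C["cy"])/C["f"]]); s=d.copy()
    for _ in range(20): s=d/(1+C["k1"]*(s@s))
    return C["R"]@np.array([s[0],s[1],1.0])
def at_z(C,u,v,z):
    r=ray(C,u,v); return C["c"]+r*(z-C["c"][2])/r[2]
def at_d(C,u,v,d): return C["c"]+ray(C,u,v)*d
def px(xy): return xy[0]*640,xy[1]*480
def save(n,im): cv2.imwrite("pics/"+n,cv2.cvtColor(im,cv2.COLOR_RGB2BGR))
E
python3 - <<'E'
from h import *
np.set_printoptions(precision=4,suppress=True)
s=bot.read_state(); print(s["time_s"],s["position"],s["tcp_rot"],s["opening"],bot.hold_point_z)
Z=dict(arbor_keyed=.01,spigot=.088,flange_seat=.056,key_foot=.022,stand=0,hub_mouth=.074,keyway=.074,block=0,arbor_plain=.01,arbor_slim=.01,collet_a=0)
for n in("top","side"):
    C=cam(n); im,d=bot.capture(n); save(n+"0.png",im); print(n,C["c"])
    for t in Z:
        r=bot.pinpoint(n,t)
        for q in r[:2]:
            u,v=px(q["xy"]); print(t,round(q["p"],2),round(u),round(v),at_z(C,u,v,Z[t]))
E
```

```text
0.0 [0.2565 0.5691 0.2216] [[-0.9115  0.4112 -0.0012]
 [ 0.4112  0.9115 -0.0018]
 [ 0.0004 -0.0021 -1.    ]] 0.9972002138057532 0.0187
top [0.2655 0.097  0.9708]
arbor_keyed 0.63 240 233 [0.4617 0.2475 0.01  ]
spigot 0.97 232 221 [0.4676 0.2522 0.088 ]
flange_seat 0.71 390 257 [ 0.4124 -0.0361  0.056 ]
key_foot 0.88 233 236 [0.4526 0.2598 0.022 ]
key_foot 0.18 389 256 [ 0.4198 -0.0393  0.022 ]
stand 0.78 385 254 [ 0.4279 -0.0345  0.    ]
hub_mouth 0.57 390 249 [ 0.4253 -0.0346  0.074 ]
hub_mouth 0.2 389 255 [ 0.4141 -0.0321  0.074 ]
keyway 0.35 298 286 [0.3554 0.1309 0.074 ]
block 0.71 238 232 [0.4654 0.2542 0.    ]
block 0.63 236 232 [0.4667 0.2577 0.    ]
arbor_plain 0.57 276 238 [0.4544 0.1781 0.01  ]
arbor_slim 0.69 195 221 [0.4845 0.3378 0.01  ]
collet_a 0.66 450 275 [ 0.3888 -0.1611  0.    ]
side [ 0.2743 -0.5415  0.7179]
arbor_keyed 0.96 312 200 [0.4649 0.2588 0.01  ]
spigot 0.63 317 169 [0.4749 0.2578 0.088 ]
spigot 0.52 318 225 [0.437  0.1038 0.088 ]
flange_seat 0.75 275 258 [0.3543 0.0736 0.056 ]
flange_seat 0.71 313 184 [0.4666 0.2551 0.056 ]
key_foot 0.66 305 197 [0.4504 0.2588 0.022 ]
stand 0.76 330 320 [ 0.4237 -0.0375  0.    ]
hub_mouth 0.93 332 291 [ 0.4263 -0.0363  0.074 ]
keyway 0.75 321 294 [ 0.4067 -0.0373  0.074 ]
block 0.83 310 202 [0.4622 0.2653 0.    ]
arbor_plain 0.9 315 225 [0.4516 0.1829 0.01  ]
collet_a 0.94 332 389 [ 0.3939 -0.1608  0.    ]
```

View pics/top0.png

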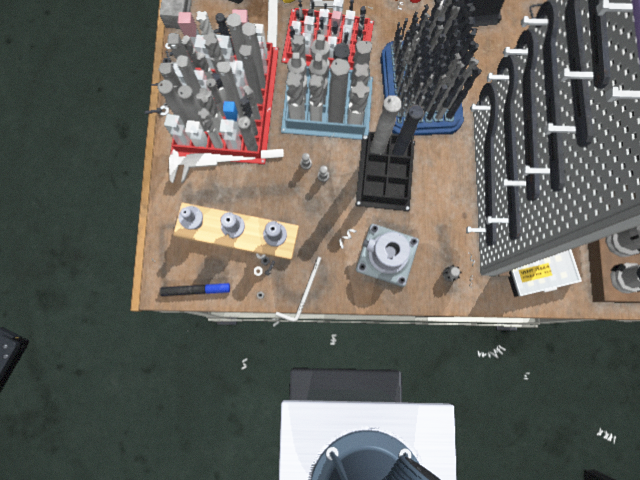

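View pics/side0.png

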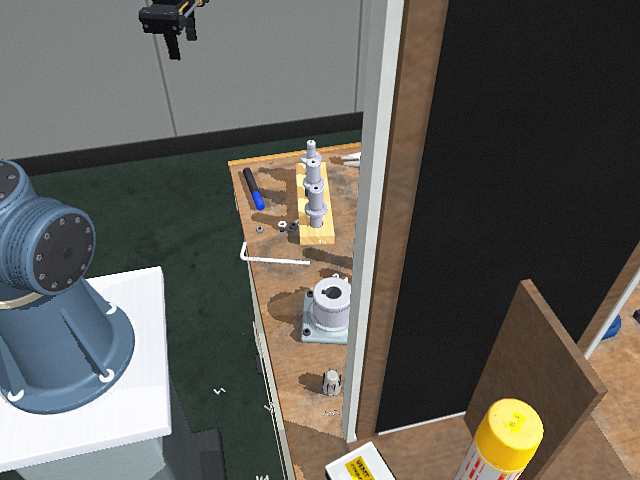

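The top view shows the block centred near (236,231) with the notched keyed arbor in its middle socket at (231,225). The stand hub is at (391,250), and the side view shows its keyway at about (321,294), toward the robot. Next I'll move over the arbor and look with the wrist camera.

Emit:
apply_moves(plan=[0.7, -1, 0.2, 0, 0.7, -1, 0.2, 0, 0.7, -1, 0.2, 0, 0.7, -1, 0.2, 0, 0.6, -1, 0.2, 0, 0.4, -1, 0, 0, 0, 0, 0, 0])

```text
time_s: 2.08
position: [0.4486, 0.2667, 0.2728]
tcp_rot: [[-0.909, 0.417, 0.001], [0.417, 0.909, -0.0], [-0.001, -0.0, -1.0]]
force: [-0.4, 0.9, 0.3]
opening: 1.001
grasp_force: 0.0
```

Run:
```python
from h import *
np.set_printoptions(precision=4,suppress=True)
s=bot.read_state(); print(s["time_s"],s["position"],s["joint_positions"]); print(bot.camera_info("wrist"))
C=cam("wrist"); im,d=bot.capture("wrist"); save("w1.png",im); print(C["c"],C["R"][:,2])
for t,z in dict(spigot=.088,flange_seat=.056,arbor_keyed=.01,key_foot=.022,block=0).items():
    for q in bot.pinpoint("wrist",t)[:2]:
        u,v=px(q["xy"]); print(t,round(q["p"],2),round(u),round(v),at_z(C,u,v,z))
```

```text
2.075 [0.4486 0.2667 0.2728] [ 18.4777  18.794   93.2092  -0.0431  67.9626 -46.8892]
{'vertical_fov': 71.32703647851325, 'cx': 321.91215997618104, 'cy': 234.34495638236024, 'k1': 0.019523948068442994, 'mount': array([[ 0.0003, -0.9628, -0.2702,  0.0744],
       [ 1.    ,  0.0002,  0.0005,  0.001 ],
       [-0.0005, -0.2702,  0.9628, -0.1631],
       [ 0.    ,  0.    ,  0.    ,  1.    ]])}
[0.3813 0.2987 0.4359] [ 0.2467 -0.1125 -0.9625]
spigot 0.61 321 234 [0.4701 0.2577 0.088 ]
flange_seat 0.95 321 223 [0.4652 0.2591 0.056 ]
arbor_keyed 0.6 321 216 [0.4675 0.2574 0.01  ]
key_foot 0.85 323 208 [0.4563 0.2661 0.022 ]
block 0.75 318 209 [0.4588 0.2578 0.    ]
block 0.27 261 234 [0.4577 0.1733 0.    ]
```

View pics/w1.png

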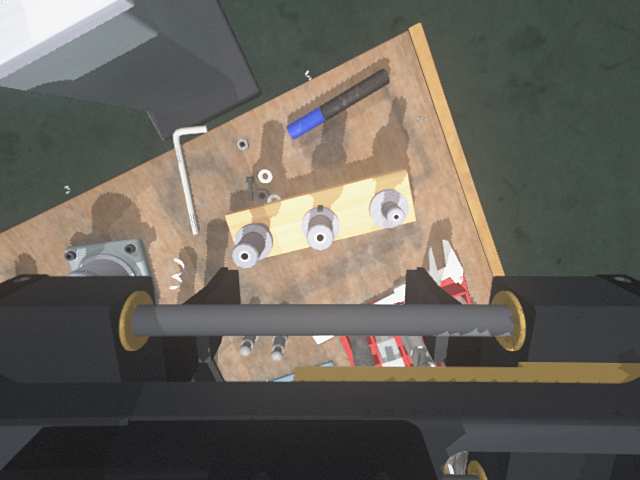

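The wrist view shows the keyed arbor's top at (319,238). Its notch is straight above at about (320,208), facing the robot. I'll turn the tool so the fingers close across the block, come closer, and measure with depth.

Emit:
apply_moves(plan=[0.1, -0.05, -0.2, -0.96, 0.1, -0.05, -0.2, -0.96, 0.1, -0.05, -0.2, -0.96, 0.07, -0.03, -0.2, -0.96, 0, 0, -0.2, -0.96, 0, 0, -0.2, -0.96, 0, 0, -0.2, -0.96, 0, 0, -0.2, -0.96, 0, 0, 0, 0, 0, 0, 0, 0])

```text
time_s: 3.62
position: [0.4654, 0.2615, 0.1928]
tcp_rot: [[0.189, 0.982, 0.0], [0.982, -0.189, 0.0], [0.0, 0.0, -1.0]]
force: [0.7, -0.1, -0.1]
opening: 1.004
grasp_force: 0.0
```

```bash
cat >> h.py <<'E'
def cloud(C,d):
    v,u=np.mgrid[0:480,0:640]; p=np.stack([u.ravel(),v.ravel()],1).astype(np.float64)
    a=(p-[C["cx"],C["cy"]])/C["f"]; s=a.copy()
    for _ in range(20): s=a/(1+C["k1"]*(s**2).sum(1,keepdims=True))
    P=C["c"]+(np.c_[s,np.ones(len(s))]*d.reshape(-1,1))@C["R"].T
    P[d.ravel()<=0]=np.nan
    return P.reshape(480,640,3)
def circ(Q):
    A=np.c_[2*Q,np.ones(len(Q))]; x=np.linalg.lstsq(A,(Q**2).sum(1),rcond=None)[0]
    return x[:2],np.sqrt(x[2]+x[:2]@x[:2])
E
python3 - <<'E'
from h import *
np.set_printoptions(precision=4,suppress=True)
s=bot.read_state(); print(s["time_s"],s["position"],s["joint_positions"])
C=cam("wrist"); im,d=bot.capture("wrist"); save("w2.png",im); P=cloud(C,d); np.savez("w2.npz",P=P,im=im)
for t,z in dict(spigot=.088,flange_seat=.056,arbor_keyed=.01,key_foot=.022).items():
    for q in bot.pinpoint("wrist",t)[:2]:
        u,v=px(q["xy"]); print(t,round(q["p"],2),round(u),round(v),at_z(C,u,v,z))
a=np.array([.467,.2575]); Q=P.reshape(-1,3)
near=np.hypot(*(Q[:,:2]-a).T)<.035
h=Q[near]; print(np.histogram(h[:,2],bins=np.arange(0,.13,.005)))
top=h[(h[:,2]>.104)&(h[:,2]<.116)]; print("top",top.mean(0),len(top))
C2=cam("top"); im2,d2=bot.capture("top"); P2=cloud(C2,d2).reshape(-1,3)
o=P2[(P2[:,0]>.3)&(P2[:,0]<.6)&(P2[:,1]>-.2)&(P2[:,1]<.12)&(P2[:,2]>.085)]
g,c=np.unique(np.floor(o[:,:2]/.02).astype(int),axis=0,return_counts=True)
for k,n in zip(g,c):
    m=(np.floor(o[:,:2]/.02).astype(int)==k).all(1); print((k*.02).round(2),n,o[m,2].max().round(3),end="; ")
E
```

```text
3.625 [0.4654 0.2615 0.1928] [17.3252 25.4855 97.0241  0.0034 57.467  28.1932]
spigot 0.7 323 239 [0.4658 0.2574 0.088 ]
flange_seat 0.72 322 228 [0.465  0.2583 0.056 ]
arbor_keyed 0.64 310 222 [0.4512 0.2561 0.01  ]
arbor_keyed 0.57 325 216 [0.4684 0.2595 0.01  ]
key_foot 0.57 312 220 [0.455  0.2606 0.022 ]
(array([   9,    0,    0,    0, 1730,    5,    0,    0,    0,    0,    4,
         26,  402,  344,   44,   39,   42,   43,   46,   50,   45,  193,
        820,    0,    0]), array([0.   , 0.005, 0.01 , 0.015, 0.02 , 0.025, 0.03 , 0.035, 0.04 ,
       0.045, 0.05 , 0.055, 0.06 , 0.065, 0.07 , 0.075, 0.08 , 0.085,
       0.09 , 0.095, 0.1  , 0.105, 0.11 , 0.115, 0.12 , 0.125]))
top [0.4663 0.2582 0.1106] 1021
[ 0.44 -0.2 ] 42 0.18; [ 0.44 -0.18] 13 0.178; [ 0.46 -0.2 ] 15 0.179; [ 0.46 -0.18] 7 0.179; [ 0.48 -0.2 ] 282 0.536; [ 0.48 -0.18] 123 0.535; [ 0.5 -0.2] 130 0.535; [ 0.5  -0.18] 70 0.536; [ 0.52 -0.2 ] 45 0.405; [ 0.52 -0.18] 21 0.405; [ 0.54 -0.18] 1 0.451; [ 0.56 -0.2 ] 129 0.451; [ 0.56 -0.18] 71 0.452; [ 0.58 -0.2 ] 188 0.535; [ 0.58 -0.18] 90 0.536;
```

View pics/w2.png

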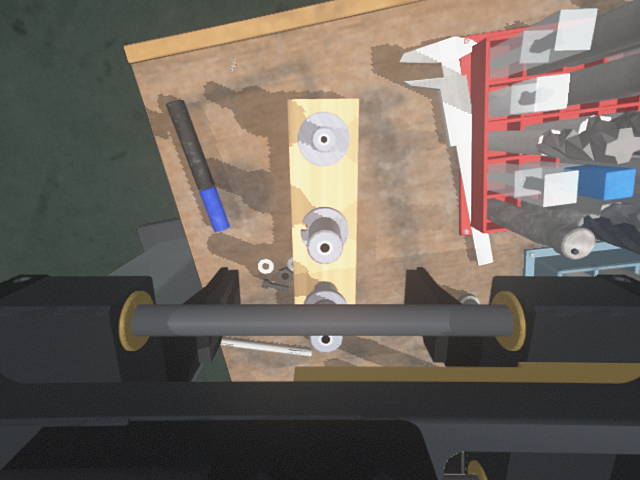

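The wrist view shows the keyed arbor's top at (324,246) and its notch at about (305,228) on the left (robot) rim. Next I need its exact angle.

Run:
```python
from h import *
np.set_printoptions(precision=4,suppress=True,linewidth=150)
D=np.load("w2.npz"); P=D["P"]; im=D["im"]; Q=P.reshape(-1,3)
near=np.hypot(*(Q[:,:2]-[.4663,.2582]).T)<.04
t=Q[near&(Q[:,2]>.108)&(Q[:,2]<.114)]; (c,r),_=cv2.minEnclosingCircle((t[:,:2]*1e3).astype(np.float32)); print("spigot top",c,r)
f=Q[near&(Q[:,2]>.06)&(Q[:,2]<.068)]; (c2,r2),_=cv2.minEnclosingCircle((f[:,:2]*1e3).astype(np.float32)); print("flange",c2,r2,f[:,2].mean())
for cc in (c,c2):
    q=f[:,:2]*1e3-cc; rr=np.hypot(*q.T); a=np.degrees(np.arctan2(q[:,1],q[:,0]))%360
    m=(rr>17)&(rr<21.5); h=np.histogram(a[m],bins=np.arange(0,361,6))[0]; print(h)
g=cv2.resize(im[180:280,260:390],None,fx=6,fy=6,interpolation=cv2.INTER_CUBIC); save("w2c.png",g)
```

```text
spigot top 466.09100341796875 257.1916198730469
flange 466.0533142089844 257.2768859863281 0.06479678813238038
[0 0 0 0 0 0 0 0 0 0 0 0 0 0 0 0 0 0 0 0 0 0 0 0 0 0 0 0 0 0 0 0 0 0 0 0 0 0 0 0 0 0 0 0 0 0 0 0 0 0 0 0 0 0 0 0 0 0 0 0]
[0 0 0 0 0 0 0 0 0 0 0 0 0 0 0 0 0 0 0 0 0 0 0 0 0 0 0 0 0 0 0 0 0 0 0 0 0 0 0 0 0 0 0 0 0 0 0 0 0 0 0 0 0 0 0 0 0 0 0 0]
```

View pics/w2c.png

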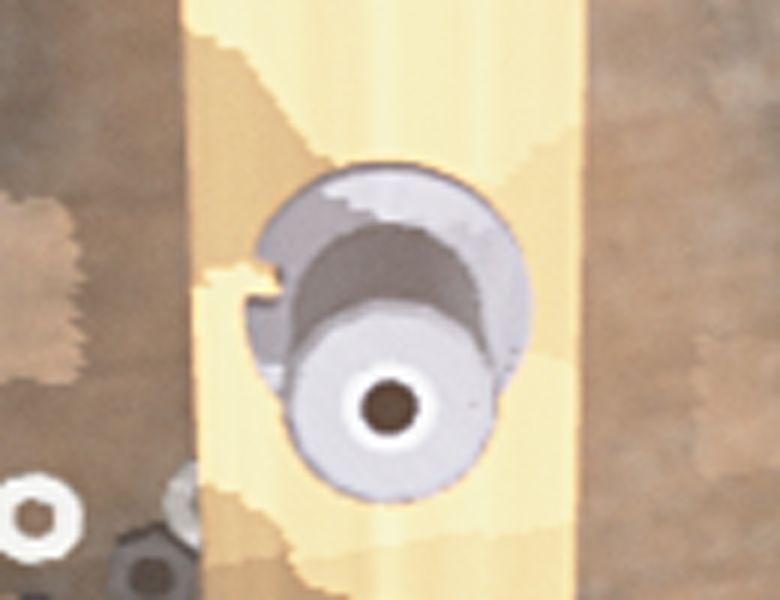

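The crop shows the notch mouth from about (256,260) to (247,298), which is pixel (302,226). The spigot and flange fits agree on axis (0.466, 0.257).

Run:
```python
from h import *
np.set_printoptions(precision=4,suppress=True,linewidth=150)
D=np.load("w2.npz"); P=D["P"]; Q=P.reshape(-1,3); cc=np.array([466.07,257.25])
f=Q[(Q[:,2]>.06)&(Q[:,2]<.068)]; q=f[:,:2]*1e3-cc; rr=np.hypot(*q.T); a=np.degrees(np.arctan2(q[:,1],q[:,0]))%360
m=(rr>17.5)&(rr<21.5); print(np.histogram(a[m],bins=np.arange(0,361,5))[0])
C=cam("wrist")
for u,v in((256,262),(247,298),(278,268),(281,296),(276,283)):
    p=at_z(C,260+u/6-.4,180+v/6-.4,.064)[:2]*1e3-cc; print(p,np.hypot(*p),np.degrees(np.arctan2(p[1],p[0]))%360)
# block edges direction
b=np.array([at_z(C,x,y,.022)[:2] for x,y in((288,99),(293,215),(358,99),(356,230))]); print(b)
# stand keyway in side and top images; use masks
```

```text
[ 8  6  9  6 11  8  7  8 10  6 10  8  8  9  7  9  8  8  9  9  8  8  9  9  9  7 10  8  8  1  0  0  0  9 11  6  8  8  6  9  5  1  0  0  0  0  0  0  0
  0  0  0  0  0  0  0  0  0  0  0  0  0  0  5  7  7  9  7  8  9 10  9]
[-17.1568  10.3901] 20.057653325370463 148.8010611376642
[-19.6404   5.1936] 20.31544868555753 165.18795693353738
[-14.1122   8.8541] 16.659846630144802 147.8955280333721
[-14.5548   4.5197] 15.240374517437054 162.7488224201354
[-14.8806   6.6399] 16.294828195509673 155.95288319579214
[[0.4561 0.3767]
 [0.437  0.2683]
 [0.5199 0.3643]
 [0.4975 0.2404]]
```

Emit:
apply_moves(plan=[0.014, -0.084, -0.5, 0, 0, 0, -0.6, 0, 0, 0, -0.6, 0, 0, 0, -0.5, 0, 0, 0, -0.26, 0, 0, 0, 0, 0, 0, 0, 0, 0])

```text
time_s: 4.8
position: [0.4669, 0.2567, 0.0703]
tcp_rot: [[0.192, 0.981, 0.002], [0.981, -0.192, 0.001], [0.001, 0.002, -1.0]]
force: [0.1, -0.7, -0.0]
opening: 1.002
grasp_force: 0.0
```

Emit:
apply_moves(plan=[0, 0, 0, 0, 0, 0, 0, 0, 0, 0, 0, 0, 0, 0, 0, 0, 0, 0, 0, 0, 0, 0, 0, 0], grip=1)

```text
time_s: 5.55
position: [0.4662, 0.2565, 0.0695]
tcp_rot: [[0.192, 0.981, -0.0], [0.981, -0.192, -0.0], [-0.0, -0.0, -1.0]]
force: [0.6, 0.9, -0.9]
opening: 0.405
grasp_force: 0.0
```

Emit:
apply_moves(plan=[0, 0, 0, 0, 0, 0, 0, 0, 0, 0, 0, 0, 0, 0, 0, 0])

```text
time_s: 6.05
position: [0.4662, 0.2565, 0.0695]
tcp_rot: [[0.192, 0.981, 0.0], [0.981, -0.192, -0.0], [0.0, 0.0, -1.0]]
force: [0.4, -0.2, -0.5]
opening: 0.309
grasp_force: 30.0
```

Emit:
apply_moves(plan=[0, 0, 0.4, 0, 0, 0, 1, 0, 0, 0, 1, 0, -0.07, -0.9, 0.2, 0.4, -0.07, -0.92, 0, 0.4, -0.07, -0.92, 0, 0.4, -0.07, -0.92, 0, 0.4, -0.08, -0.92, 0, 0.4, -0.08, -0.92, 0, 0.4, -0.08, -0.92, 0, 0.3, 0, 0, 0, 0, 0, 0, 0, 0])

```text
time_s: 7.55
position: [0.4393, -0.064, 0.1991]
tcp_rot: [[-0.273, 0.962, -0.002], [0.962, 0.273, 0.001], [0.002, -0.001, -1.0]]
force: [-0.6, -0.3, -3.7]
opening: 0.311
grasp_force: 30.0
```

Run:
```python
from h import *
np.set_printoptions(precision=4,suppress=True,linewidth=150)
s=bot.read_state(); print(s["time_s"],s["position"],s["joint_positions"],s["force"],s["opening"])
C=cam("wrist"); im,d=bot.capture("wrist"); save("w3.png",im); P=cloud(C,d); np.savez("w3.npz",P=P,im=im)
for t,z in dict(hub_mouth=.074,keyway=.074,stand=0).items():
  for q in bot.pinpoint("wrist",t)[:2]:
    u,v=px(q["xy"]); print(t,round(q["p"],2),round(u),round(v),at_z(C,u,v,z))
def hub(Q):
    f=Q[(np.hypot(*(Q[:,:2]-[.426,-.036]).T)<.045)&(Q[:,2]>.069)&(Q[:,2]<.079)]
    (cx,cy),r=cv2.minEnclosingCircle((f[:,:2]*1e3).astype(np.float32)); print("hub",cx,cy,r,len(f),f[:,2].mean()); return f,(cx,cy)
hub(P.reshape(-1,3))
for n in("top","side"):
    C2=cam(n); i2,d2=bot.capture(n); hub(cloud(C2,d2).reshape(-1,3))
```

```text
7.55 [ 0.4393 -0.064   0.1991] [-22.7909  18.5177 108.5615   0.0392  53.044  -38.6568] [-0.6263 -0.2788 -3.7271] 0.311422061112593
hub_mouth 0.86 319 197 [ 0.429  -0.0376  0.074 ]
keyway 0.91 303 182 [ 0.4124 -0.0287  0.074 ]
stand 0.58 316 186 [ 0.4261 -0.0386  0.    ]
hub 426.68646240234375 -36.263832092285156 32.043601989746094 3488 0.07485508629406205
hub 448.98321533203125 -25.411319732666016 16.406187057495117 138 0.0742069993845475
hub 425.97125244140625 -35.90060806274414 33.96253967285156 848 0.07346157304040804
```

View pics/w3.png

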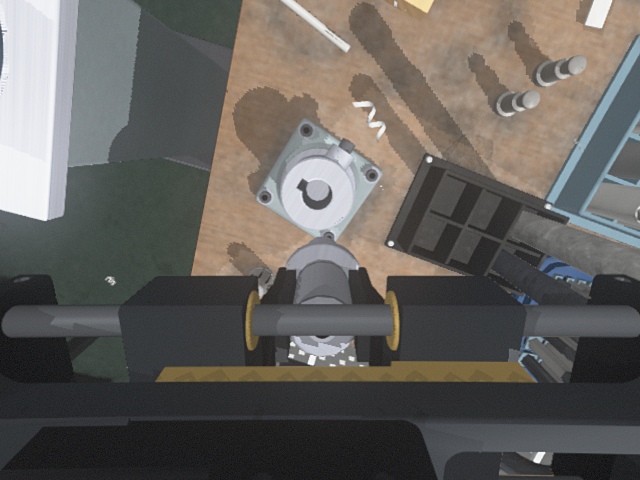

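The wrist view shows the hub centred at (318,190), with the keyway at about (303,184) and the screw boss at (343,150). The depth fit puts the hub at (0.4267, -0.0363) with r = 32.0 mm, as it must be. Now the keyway angle.

Run:
```python
from h import *
np.set_printoptions(precision=4,suppress=True,linewidth=150)
D=np.load("w3.npz"); P=D["P"]; Q=P.reshape(-1,3); cc=np.array([426.7,-36.3])
f=Q[(Q[:,2]>.07)&(Q[:,2]<.08)]; q=f[:,:2]*1e3-cc; rr=np.hypot(*q.T); a=np.degrees(np.arctan2(q[:,1],q[:,0]))%360
print(np.histogram(a[(rr>14)&(rr<17.5)],bins=np.arange(100,300,4))[0])
i=rr<25; inner=q[i&(rr>12)&(rr<16)]
# bore centre: innermost face points per angle, away from keyway
pts=[]
for k in np.arange(0,360,8):
    m=(abs((a-k+180)%360-180)<4)&(rr<30)
    if m.any(): j=np.where(m)[0][rr[m].argmin()]; pts.append(q[j])
pts=np.array(pts); r=np.hypot(*pts.T); print("inner r",r.round(1)); c,R=circ(pts[r<15]); print("bore",cc+c,R)
C=cam("wrist")
# boss and base corners
b=Q[(Q[:,2]>.05)&(Q[:,2]<.066)]; b=b[:,:2]*1e3-cc; b=b[(np.hypot(*b.T)>36)&(np.hypot(*b.T)<56)]; print("boss",b.mean(0),np.degrees(np.arctan2(b.mean(0)[1],b.mean(0)[0])),len(b))
base=Q[(Q[:,2]>.01)&(Q[:,2]<.018)]; base=base[np.hypot(*(base[:,:2]*1e3-cc).T)<75]
rect=cv2.minAreaRect((base[:,:2]*1e3).astype(np.float32)); print("base",rect)
save("w3c.png",cv2.resize(D["im"][140:235,260:380],None,fx=6,fy=6,interpolation=cv2.INTER_CUBIC))
```

```text
[7 4 4 6 6 4 7 5 5 6 5 0 0 0 0 0 0 0 0 3 7 5 4 4 6 6 5 5 5 5 5 5 5 6 3 5 5 4 5 6 4 5 4 6 4 3 7 3 4]
inner r [13.1 13.6 13.5 13.6 13.3 13.6 13.3 13.6 13.6 13.7 13.4 13.3 13.5 13.2 13.6 13.7 13.4 13.8 14.8 19.4 18.6 19.  15.8 13.5 13.3 13.3 13.2 13.3 13.
 13.1 13.2 13.1 13.  13.1 12.9 12.9 13.  13.1 13.  12.9 13.1 13.  13.1 13.2 13.1]
bore [426.585  -35.9705] 13.340276117502821
boss [12.4489 41.0125] 73.11491328809643 371
base ((426.4982604980469, -36.22953414916992), (99.69525146484375, 99.75637817382812), 72.39911651611328)
```

View pics/w3c.png

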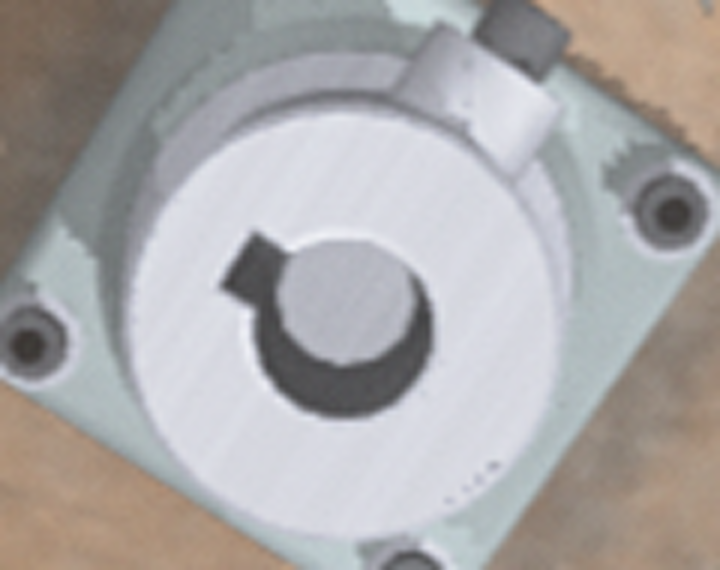

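The keyway lies at about 162.5° by the base's rectangle and the boss. The key is now at about 183° (tool yaw + 167), so I'll turn −20.5° and remeasure the hub at that yaw so that camera bias cancels.

Emit:
apply_moves(plan=[0, 0, 0, -0.7, 0, 0, 0, -0.7, -0.2, 0, 0, -0.65, 0, 0, 0, 0, 0, 0, 0, 0])

```text
time_s: 8.48
position: [0.4307, -0.0644, 0.1997]
tcp_rot: [[0.078, 0.997, 0.001], [0.997, -0.078, -0.0], [-0.0, 0.001, -1.0]]
force: [0.5, 0.4, -3.8]
opening: 0.313
grasp_force: 30.0
```

Run:
```python
from h import *
np.set_printoptions(precision=4,suppress=True,linewidth=150)
s=bot.read_state(); R=np.array(s["tcp_rot"]); p=np.array(s["position"])*1e3; print(s["time_s"],p,np.degrees(np.arctan2(R[1,1],R[0,1])),s["joint_positions"],s["force"])
C=cam("wrist"); im,d=bot.capture("wrist"); P=cloud(C,d); Q=P.reshape(-1,3)
f=Q[(np.hypot(*(Q[:,:2]-[.426,-.036]).T)<.045)&(Q[:,2]>.07)&(Q[:,2]<.079)]
(cx,cy),r=cv2.minEnclosingCircle((f[:,:2]*1e3).astype(np.float32)); print("hub",cx,cy,r)
cc=np.array([cx,cy]); q=f[:,:2]*1e3-cc; rr=np.hypot(*q.T); a=np.degrees(np.arctan2(q[:,1],q[:,0]))%360
print(np.histogram(a[(rr>14)&(rr<17.5)],bins=np.arange(130,200,2))[0])
base=Q[(Q[:,2]>.01)&(Q[:,2]<.018)]; base=base[np.hypot(*(base[:,:2]*1e3-cc).T)<75]
print("base",cv2.minAreaRect((base[:,:2]*1e3).astype(np.float32)))
T=(Q-p/1e3)@R*1e3  # tool coords
for n,m in (("flange",(np.hypot(T[:,0],T[:,1])<26)&(T[:,2]>0)&(T[:,2]<25)),("spigot/any",(np.hypot(T[:,0],T[:,1])<20)&(T[:,2]<0)&(T[:,2]>-45))):
    t=T[m]; print(n,len(t),t.min(0) if len(t) else "",t.max(0) if len(t) else "")
    if len(t): print(np.histogram(t[:,2],bins=8))
t=T[(np.hypot(T[:,0],T[:,1])<26)&(T[:,2]>3)&(T[:,2]<8)]
if len(t)>20:
    rr=t[:,:2]; print("flange circ max x",rr[:,0].max(),"y",rr[:,1].min(),rr[:,1].max())
```

```text
8.475 [430.6912 -64.368  199.6841] -4.463040756377263 [-23.2712  17.7761 109.7258   0.0066  52.4453 -18.8122] [ 0.5247  0.4087 -3.7952]
hub 426.5605773925781 -36.12425231933594 32.00768280029297
[3 3 3 2 1 3 2 1 0 0 0 0 0 0 0 0 0 0 0 0 0 0 0 1 2 3 2 4 2 2 3 3 2 3]
base ((429.4441223144531, -26.60613250732422), (119.65367126464844, 99.82003021240234), 72.39439392089844)
flange 1509 [  3.1048 -19.8639   0.0214] [22.8848 20.0878 12.0862]
(array([ 47,  33, 594, 613,  77,  48,  56,  41]), array([ 0.0214,  1.5295,  3.0376,  4.5457,  6.0538,  7.5619,  9.07  , 10.5781, 12.0862]))
spigot/any 3663 [-14.0009 -17.2255 -44.9843] [15.1499 17.0199 -0.0211]
(array([1249,  355,  381,  420,  362,  321,  285,  290]), array([-44.9843, -39.3639, -33.7435, -28.1231, -22.5027, -16.8823, -11.2619,  -5.6415,  -0.0211]))
flange circ max x 22.882285552691947 y -19.863874323856066 19.562651575541178
```

Emit:
apply_moves(plan=[-0.042, 0.28, 0, 0, -0.042, 0.27, 0, 0, 0, 0, -0.6, 0, 0, 0, -0.54, 0, 0, 0, 0, 0, 0, 0, 0, 0])

```text
time_s: 9.28
position: [0.4265, -0.0367, 0.1431]
tcp_rot: [[0.079, 0.997, 0.001], [0.997, -0.079, -0.0], [-0.0, 0.001, -1.0]]
force: [0.7, -0.5, -3.1]
opening: 0.313
grasp_force: 30.0
```

Run:
```python
from h import *
s=bot.read_state(); print(s["time_s"],s["position"],s["force"],s["moment"])
im,d=bot.capture("side"); save("s4.png",cv2.resize(im[220:360,260:400],None,fx=4,fy=4,interpolation=cv2.INTER_CUBIC))
```

```text
9.275 [ 0.42646285 -0.03668179  0.14313334] [ 0.69807277 -0.52013441 -3.0751328 ] [-0.10749178  0.01657152  0.01339086]
```

View pics/s4.png

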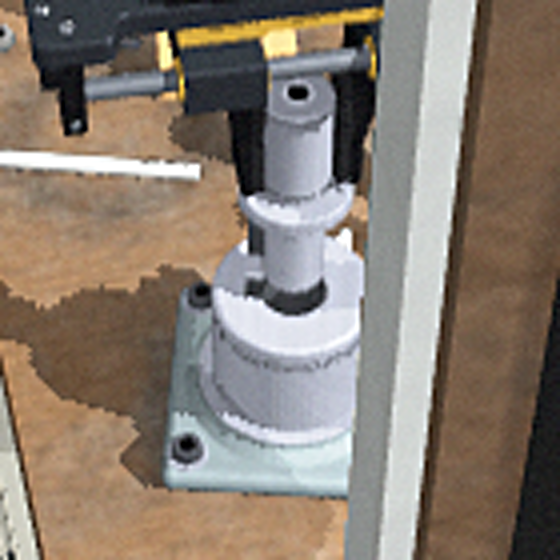

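The side view shows the shank end over the bore at (295,290) and the key at (255,245), just above the keyway at (252,285). I'll lower it carefully.

Emit:
apply_moves(plan=[0, 0, -0.1, 0, 0, 0, -0.1, 0, 0, 0, -0.1, 0, 0, 0, -0.08, 0, 0, 0, 0, 0])

```text
time_s: 9.95
position: [0.4257, -0.0369, 0.1231]
tcp_rot: [[0.08, 0.997, -0.001], [0.997, -0.08, 0.0], [0.0, -0.001, -1.0]]
force: [-0.1, 0.4, -3.7]
opening: 0.314
grasp_force: 30.0
```

Emit:
apply_moves(plan=[0, 0, -0.06, 0, 0, 0, -0.06, 0, 0, 0, 0, 0])

```text
time_s: 10.32
position: [0.4258, -0.037, 0.1173]
tcp_rot: [[0.08, 0.997, -0.0], [0.997, -0.08, 0.0], [0.0, -0.001, -1.0]]
force: [0.8, -0.0, -2.9]
opening: 0.316
grasp_force: 30.0
```

There's no contact force with the key 4 mm below the face level, so it's in the keyway. I'll keep going to the ejector.

Emit:
apply_moves(plan=[0.01, 0, -0.1, 0, 0, 0, -0.1, 0, 0, 0, -0.1, 0, 0, 0, 0, 0])

```text
time_s: 10.82
position: [0.4261, -0.0369, 0.1021]
tcp_rot: [[0.08, 0.997, -0.001], [0.997, -0.08, 0.0], [0.0, -0.001, -1.0]]
force: [0.3, -0.8, -3.6]
opening: 0.314
grasp_force: 30.0
```

Emit:
apply_moves(plan=[0, 0, -0.08, 0, 0, 0, -0.08, 0, 0, 0, -0.06, 0, 0, 0, 0, 0])

```text
time_s: 11.32
position: [0.4268, -0.0371, 0.0918]
tcp_rot: [[0.08, 0.997, 0.001], [0.997, -0.08, -0.0], [-0.0, 0.001, -1.0]]
force: [-0.1, -0.3, 5.7]
opening: 0.31
grasp_force: 30.0
```

Emit:
apply_moves(plan=[0, 0, -0.04, 0, 0, 0, -0.03, 0, 0, 0, -0.02, 0, 0, 0, 0, 0])

```text
time_s: 11.82
position: [0.4268, -0.0371, 0.0876]
tcp_rot: [[0.08, 0.997, 0.001], [0.997, -0.08, -0.0], [-0.0, 0.001, -1.0]]
force: [-1.4, 0.7, 7.9]
opening: 0.314
grasp_force: 30.0
```

Emit:
apply_moves(plan=[0, 0, -0.02, 0, 0, 0, 0, 0])

```text
time_s: 12.08
position: [0.4268, -0.0371, 0.0874]
tcp_rot: [[0.08, 0.997, 0.002], [0.997, -0.08, -0.001], [-0.001, 0.002, -1.0]]
force: [-2.0, 0.4, 16.6]
opening: 0.314
grasp_force: 30.0
```

Emit:
apply_moves(plan=[0, 0, -0.006, 0, 0, 0, 0, 0, 0, 0, 0, 0])

```text
time_s: 12.45
position: [0.4268, -0.0371, 0.0874]
tcp_rot: [[0.08, 0.997, 0.002], [0.997, -0.08, -0.001], [-0.001, 0.002, -1.0]]
force: [-2.8, 0.6, 20.3]
opening: 0.311
grasp_force: 30.0
```

Run:
```python
from h import *
np.set_printoptions(precision=4,suppress=True)
s=bot.read_state(); print(s["time_s"],s["position"],s["force"],s["moment"])
C=cam("wrist"); im,d=bot.capture("wrist"); Q=cloud(C,d).reshape(-1,3)
r=np.hypot(*(Q[:,:2]-[.4266,-.0362]).T)
for n,a,b,lo,hi in(("flange",.0155,.021,.07,.095),("face",.024,.031,.065,.085)):
    q=Q[(r>a)&(r<b)&(Q[:,2]>lo)&(Q[:,2]<hi)]; k=np.linalg.lstsq(np.c_[q[:,:2]-[.4266,-.0362],np.ones(len(q))],q[:,2],rcond=None)[0]; print(n,len(q),np.median(q[:,2]),k)
im,d=bot.capture("side"); save("s5.png",cv2.resize(im[220:360,260:400],None,fx=4,fy=4,interpolation=cv2.INTER_CUBIC))
```

```text
12.45 [ 0.4268 -0.0371  0.0874] [-2.7949  0.6343 20.2788] [0.0206 0.6844 0.0481]
flange 872 0.08301813924575742 [-0.0332 -0.3328  0.0887]
face 1951 0.07495299102764674 [0.0001 0.0008 0.0749]
```

View pics/s5.png

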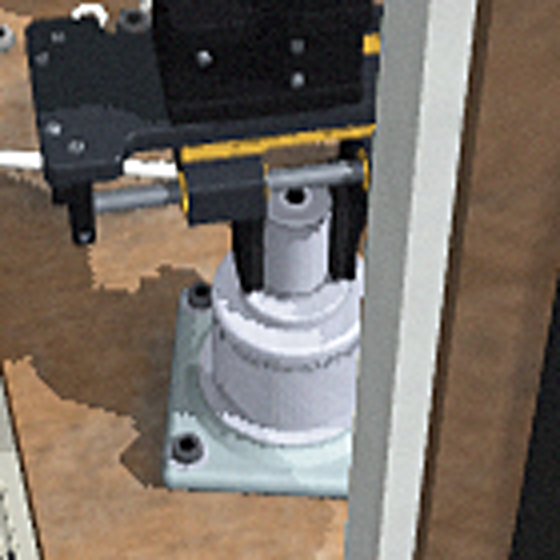

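Run:
```python
from h import *
np.set_printoptions(precision=4,suppress=True)
C=cam("wrist"); im,d=bot.capture("wrist"); Q=cloud(C,d).reshape(-1,3)
c=np.array([.4266,-.0362]); r=np.hypot(*(Q[:,:2]-c).T)
q=Q[(r>.0165)&(r<.021)&(abs(Q[:,2]-.083)<.0018)]; k=np.linalg.lstsq(np.c_[q[:,:2]-c,np.ones(len(q))],q[:,2],rcond=None)[0]
tilt=np.degrees(np.hypot(*k[:2])); print(len(q),k,tilt,bot.read_state()["force"])
if tilt<1 and abs(k[2]-.083)<.0006: print(bot.hand_in())
```

```text
639 [0.002  0.007  0.0828] 0.4166639306780427 [-3.1858  1.7738 19.8182]
the job is handed in; nothing more can be done
None
```

The keyed arbor is fully home in the hub: its flange top measures 8 mm above the hub face, which is the flange's thickness. The key went straight into the keyway without landing on the face, the arm is still gripping and pressing down with about 20 N, and I handed the job in at about 12.5 s.

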